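Load a stone sample into the sprung polishing holder

TASK

Take the longer of the two stone samples out of the wooden rack, where they stand on edge, lay it flat on the foam strip that lies free on the bench and let go of it. Then take it again by its long sides and load it into the sprung holder: push one end against the sprung jaw to open the gap, slip the other end down behind the stop jaw, and leave it fully down, flat on the holder's bed and clamped end to end between the jaws. Leave the shorter sample standing in the rack and do not push the other things on the bench about.

Things in the scene. Friction and masses are not known exactly. Their poses are not given: they have to be found in the camera images.
- long_sample: longer stone sample, plain slab 80 (along y) x 50 (x) x 20 mm (z), about 0.22 kg; origin at the centre of one 80 x 50 face, the slab lying from z = 0 to +20 mm. At the start it stands on a long edge in either rack slot, 50 mm high (x axis upright, z level). Both faces and both ends are alike: either face may be up and either end may go to the sprung jaw
- long_sample_center (a point): the centre of the longer sample's volume, same axes as the sample
- short_sample_center (a point): the centre of the shorter stone sample, 60 x 50 x 22 mm (60 mm along y, 50 along x, 22 along z), which stands on edge in the other rack slot and stays there
- rack: fixed wooden slot rack, 140 mm (x) by 110 mm (y), origin under its centre. Two slots along y at x = -35 and +35 mm, floor 10 mm above the bench; ribs beside each slot 24 mm apart, 12 mm thick, tops 26 mm above the bench; open at the ends. A sample in a slot reaches from 10 to 60 mm above the bench, with about 49 mm free between the two samples
- pad: the free foam strip on the bench, fixed in place, 349 mm (x) by 98 mm (y), 20 mm thick; origin at the centre of its underside, top at z = 20 mm
- holder: fixed holder, origin on the bench, x axis from stop jaw to sprung jaw, z up. Base plate 90 mm wide, 10 mm thick, x = -90 to +150 mm; on it a bed rail 32 mm wide, top (the bed) at z = 24 mm. The stop jaw, screwed down, has its inner face between x = -45 and -35 mm: its setting differs each time and is not reported, so see or feel for it. Bracket for rods and springs at x = 100 to 114, 44 mm high
- seat (a point): point on the bed surface, 24 mm above the holder's origin, axes as the holder's. A loaded sample lies along x with its centre 10 mm above the bed, on the holder's midline, and 5 mm or less either way from this point along x, as the stop jaw is set. Both jaws are 44 mm wide with tops 13 mm above the bed, so the sample's long sides stay free for fingers
- jaw_face (a point): top middle of the sprung jaw's inner face, z = 37 mm on the holder (13 mm above the bed); moves with the jaw. At rest the face is at x = +32 mm on the holder, so the resting gap between the jaws is 67 to 77 mm, less than the sample's 80 mm
- sprung_jaw (a joint): how far the sprung jaw is pressed back along the holder's +x, m: 0 at rest, 0.003 to 0.013 with the sample clamped, 0.020 at its hard stop. Its spring pushes with 3 N at rest, 450 N/m more as it goes back (12 N at the stop); a clamped sample is held by friction and does not sink by its own weight, so it may have to be pressed down onto the bed
- tape_measure: tape measure standing on the bench, 39 x 88 x 67 mm, a bystander; origin under it
- masking_tape: roll of tape lying flat, 100 mm across, 25 mm high, a bystander; origin under it

How it is judged (in metres and radians):
On the way:
1. the longer sample lies flat on the free foam strip, let go (angle between the z axis of long_sample and the z axis of pad, either way round below 0.08 rad and x of long_sample_center in the frame of pad between -0.175 and 0.175 m and y of long_sample_center in the frame of pad between -0.049 and 0.049 m and z of long_sample_center in the frame of pad between 0.027 and 0.033 m and contact force between the fingers and long_sample below 0.1 N and linear speed of long_sample below 0.02 m/s), for 0.2 s.
At the end, for the whole second after the job is handed in: the longer sample lies flat on the bed (centre height within 2 mm, 8 mm or less off the midline and from the seat point; tilt under 0.05 rad, turned under 0.08 rad), clamped by the sprung jaw (pressed back 1.5 to 14.5 mm, over 1 N), at rest; the shorter sample still in its slot (x of long_sample_center in the frame of seat between -0.008 and 0.008 m and y of long_sample_center in the frame of seat between -0.008 and 0.008 m and z of long_sample_center in the frame of seat between 0.008 and 0.012 m and angle between the z axis of long_sample and the z axis of seat, either way round below 0.05 rad and angle between the y axis of long_sample and the x axis of seat, either way round below 0.08 rad and value of joint sprung_jaw between 0.0015 and 0.0145 m and contact force between long_sample and sprung_jaw above 1 N and linear speed of long_sample below 0.01 m/s and distance of short_sample_center from where it was at the start of the episode below 0.015 m); the robot touches nothing.
It fails at once if the shorter sample is pulled out of the rack or pushed over (distance of short_sample_center from where it was at the start of the episode above 0.02 m).
It fails at once if the tape measure is pushed away (distance of tape_measure from where it was at the start of the episode above 0.03 m).
It fails at once if the masking tape is pushed away (distance of masking_tape from where it was at the start of the episode above 0.03 m).
It also fails if it takes over 72 s, if anything falls off the work surface, if the arm or the gripper's body presses on something with over 40 N, if the wrist force passes 120 N, or if a joint passes its speed limit or range.

ROBOT

A 6-joint arm with a two-finger parallel gripper is mounted at the origin on the work surface; the furniture and walls round the work are solid. World frame = base frame: x ahead of the robot, y to its left, z up, the work surface at z = 0. Lengths are in m, angles in degrees, forces in N, time in s.
With the tool pointing down it reaches from about 0.35 to 0.875 m from the base axis. Payload 4.2 kg.
Tool frame: the origin (TCP) lies midway between the tips of the shut fingers; the grasp point (between the pads) lies 19 mm behind it; z points along the fingers, y is the line along which they close (so a half turn about z gives the same grasp; the last joint's range is limited). The gripper opens to 87 mm and grips with 3 to 60 N. Pads are 19 mm wide; open, the fingers measure 117 mm over their backs; the gripper's body (75 mm by 190 mm) begins 51 mm behind the grasp point.
Start: joints at [86.837, 22.042, 0.453, 0, -68.411, -14.817], TCP at [0.193, 0.594, 0.223] pointing down, gripper open.
Joint ranges: [-179.83, 179.83], [-69.29, 118.12], [-61.27, 80.66], [-181.25, 117.63], [-171.15, -9.14], [-177.46, 177.46]. Speed limits (degrees/s): [159.86, 159.86, 180, 180, 180, 180].

INTERFACE

Orientations are given as a 3x3 rotation matrix whose columns are the frame's x, y, z axes.
In Python, from station import r, viewer, monitor gives the robot as it stands (r), with the cameras (viewer) and the readings (monitor).
- The arm moves only by the shell command python3 steer.py, which reads ROWS from standard input. ROWS is a JSON list of rows, 1 to 8 of them, each of 7 numbers: the opening from 0.0 (shut) to 1.0 (fully open), then dx, dy, dz in a scale on which 1.0 is 0.5 m, then a rotation vector rx, ry, rz in fractions of the full range, 1 being 180 degrees; each row is the pose to reach, as a shift and turn from the pose commanded when the command began, along the tool's axes at that moment; what a row does not reach only later rows make up. A row lasts 1/10 s, in which the tool goes at most 0.05 m and 8.59 degrees, less where a joint would pass 70% of its speed; a pose out of reach is approached as far as the arm can. The fingers move at their own pace and stop on an object; the grip force is fixed at half the most. Time passes only in rows, so rows that do not move let the fingers close. It prints the time, the measured TCP pose, the force, the opening and the grip force at its end. A shift or turn number past 1, either way, is cut back to 1. Input that does not fit is refused with a message, and nothing moves.
- monitor.sense(): the state, without advancing time (a new reading comes with each control period).
- viewer.capture(name): name is "side" or "top" or "wrist"; returns a dict with "pixels" (480x640x3 uint8, red, green, blue), "z_map" (480x640 float32, m along the optical axis (not along the pixel's ray), 0 where there is no reading), "K" (3x3 intrinsics, pixels), "world_from_camera" (4x4, takes a point from camera to world coordinates). Camera axes: x right, y up, looking along -z (the intrinsics and any distortion apply to the point x, -y, -z); pixel columns grow to the right and rows downward; lengths in m; the calibration is good to about 2 mm. A picture is of the moment at which its call begins.
- r.finish_job(): hands the job in; it is judged then, once.
The state is a dict: "time_s": time; "joints": joint angles; "joint_velocities": joint speeds; "effort": joint torques, N m; "tcp_pos": TCP position; "ee_rot": TCP orientation; "wrist_force": force on the tool from outside, world axes, zero at the start; "moment": the same for the moment, N m; "gripper_width": opening from 0.0 (shut) to 1.0 (fully open); "gripper_force": force on a finger pad.
Only numpy, scipy, OpenCV 4.12 (cv2) and the standard library are available. Lean on these libraries where they do the work, as an engineer would, in place of code of your own. Each camera call takes 0.05 s, during which the arm holds its last target. There are 200 camera calls.

## Working session

There is one attempt and no reset: what is moved stays moved. The work goes in short steps, Python scripts to look and compute and a shell command to move; the robot and the scene stay as the last step left them, time stands still between calls to the robot, and variables do not carry over. Pictures are saved under pics/ and viewed, at most 10 in all, crops included, and the job is handed in when it is done.

```bash
ls; mkdir -p pics; cat > h.py <<'E'
from station import r, viewer, monitor
import numpy as np, cv2
np.set_printoptions(precision=4,suppress=True)
def cap(n,f=None):
    c=viewer.capture(n)
    if f: cv2.imwrite('pics/'+f,c['pixels'][:,:,::-1])
    z=c['z_map'];K=c['K'];v,u=np.mgrid[:480,:640]
    P=np.stack([(u-K[0,2])/K[0,0]*z,-(v-K[1,2])/K[1,1]*z,-z],-1)
    T=c['world_from_camera'];W=P@T[:3,:3].T+T[:3,3]
    W[z==0]=np.nan
    return c,W
E
python3 - <<'E'
from h import *
for n in ('top','side'):
    c,W=cap(n,n+'1.png'); np.save(n+'.npy',W); print(c['K'],c['world_from_camera'],[k for k in c])
s=monitor.sense();print(s)
E
```

```text
pics
station.py
steer.py
[[598.2791   0.     324.5805]
 [  0.     598.2791 232.3274]
 [  0.       0.       1.    ]] [[-0.0149  0.992  -0.1255  0.3284]
 [-0.9999 -0.0151 -0.0005 -0.0762]
 [-0.0023  0.1255  0.9921  1.6778]
 [ 0.      0.      0.      1.    ]] ['pixels', 'z_map', 'K', 'world_from_camera']
[[521.4804   0.     322.6632]
 [  0.     521.4804 240.8414]
 [  0.       0.       1.    ]] [[-0.9996 -0.0114 -0.0261  0.4997]
 [-0.0187 -0.4267  0.9042  1.1218]
 [-0.0214  0.9043  0.4263  0.6165]
 [ 0.      0.      0.      1.    ]] ['pixels', 'z_map', 'K', 'world_from_camera']
{'time_s': 0.1, 'joints': array([ 86.8354,  22.0863,   0.3883,  -0.0245, -68.4118, -14.8174]), 'joint_velocities': array([ 0.0164, -0.1962,  0.1787,  0.0377,  0.0073, -0.053 ]), 'effort': array([ -0.0007, -39.1689,  18.7934,   4.2319,   0.0135,  -0.0001]), 'tcp_pos': array([0.1928, 0.594 , 0.2216]), 'ee_rot': array([[ 0.9511, -0.3089, -0.0005],
       [-0.3089, -0.9511, -0.0019],
       [ 0.0001,  0.002 , -1.    ]]), 'wrist_force': array([-1.1837,  0.2434, -0.315 ]), 'moment': array([0.0132, 0.0584, 0.047 ]), 'gripper_force': 0.0, 'gripper_width': 1.0001033842938234}
```

View pics/top1.png

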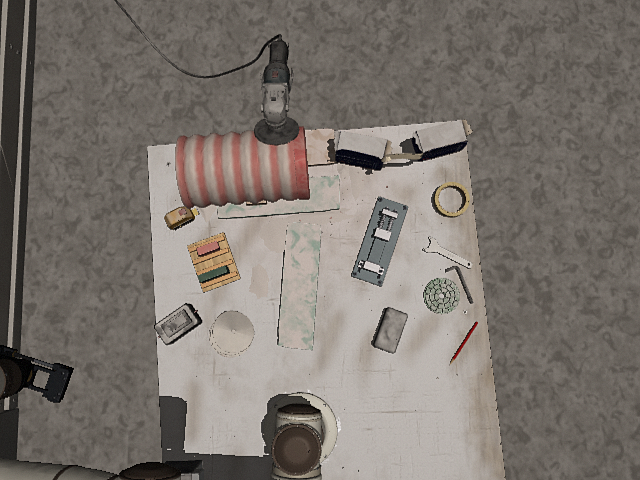

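View pics/side1.png

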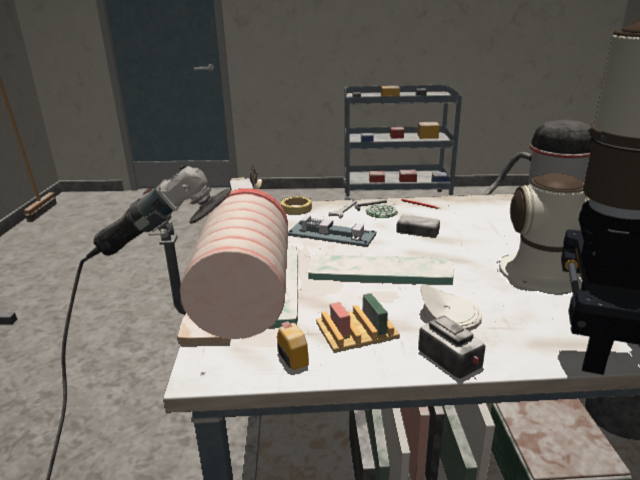

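The top view shows the rack at (214,262), with the green sample (212,273) apparently the longer one and the red (208,248) the shorter. The free pad is at (300,285), the holder at (380,240) and the tape measure at (180,217). In the side view the green sample is at (375,313), nearer the robot.

```bash
cat > m.py <<'E'
from h import *
def rect(p,name):
    (c,s,a)=cv2.minAreaRect((p[:,:2]*1000).astype(np.float32)); print(name,len(p),np.array(c),np.array(s),round(a,1),'z',np.nanpercentile(p[:,2],[5,50,95]),'med',np.median(p[:,:2],0))
for n in ('top','side'):
    W=np.load(n+'.npy').reshape(-1,3); C=cv2.imread(f'pics/{n}1.png').reshape(-1,3)
    x,y,z=W.T
    def sel(x0,x1,y0,y1,z0,z1): return (x>x0)&(x<x1)&(y>y0)&(y<y1)&(z>z0)&(z<z1)
    R=sel(.35,.65,.1,.3,.04,.075)
    b,g,rr=C.T.astype(int)
    for nm,m in (('green',R&(g>rr+5)),('red',R&(rr>g+15)),('rack',sel(.4,.62,.08,.3,.016,.03)),('pad',sel(.25,.62,-.12,.04,.014,.026)),
        ('hold',sel(.4,.75,-.4,-.1,.005,.05)),('plate',sel(.4,.75,-.4,-.1,.006,.014)),('tall',sel(.4,.75,-.35,-.1,.031,.06)),('tapem',sel(.5,.75,.2,.4,.03,.09))):
        if m.sum()>5: rect(W[m],n+' '+nm)
E
python3 m.py
```

```text
top green 219 [425.5675 230.4166] [19.6244 79.9942] 19.6 z [0.0508 0.0596 0.0664] med [0.4248 0.2297]
top red 218 [525.2351 192.116 ] [181.3153 198.2766] 7.5 z [0.0432 0.0536 0.0607] med [0.4981 0.2461]
top rack 1125 [510.8512 190.0334] [217.9988 218.2497] 0.7 z [0.0169 0.0228 0.029 ] med [0.5239 0.2029]
top pad 3732 [434.8314 -37.2538] [156.9749 369.3212] 89.6 z [0.0151 0.0202 0.025 ] med [ 0.4319 -0.0083]
top hold 4552 [ 575.0359 -249.9304] [349.5295 299.6541] 0.0 z [0.0054 0.0114 0.0397] med [ 0.5477 -0.2328]
top plate 2224 [ 574.9039 -249.9346] [348.7444 299.6531] 0.0 z [0.0062 0.009  0.0133] med [ 0.5431 -0.2432]
top tall 623 [ 583.1382 -225.7361] [241.0396 318.4492] 89.2 z [0.0318 0.0386 0.0533] med [ 0.5489 -0.2288]
top tapem 482 [558.0826 286.2263] [158.8549 114.2528] 89.4 z [0.0333 0.06   0.0704] med [0.5788 0.3212]
side green 273 [424.4384 234.9238] [20.8475 78.3348] 19.7 z [0.0449 0.0597 0.0616] med [0.4213 0.2476]
side red 394 [558.503  280.8755] [170.7064  62.8371] 28.2 z [0.0427 0.0554 0.0722] med [0.4998 0.2698]
side rack 1340 [532.0128 209.951 ] [134.2683 283.4707] 53.7 z [0.0178 0.0219 0.0275] med [0.5081 0.2279]
side pad 2581 [434.9448 -36.9072] [153.7994 369.8926] 90.0 z [0.0179 0.0202 0.0222] med [ 0.4384 -0.0034]
side hold 1680 [ 516.2748 -265.7485] [260.8821 303.75  ] 7.5 z [0.0068 0.0147 0.0379] med [ 0.5254 -0.2167]
side plate 781 [ 531.3524 -272.2784] [262.2165 253.7292] 0.0 z [0.0068 0.0101 0.0133] med [ 0.5142 -0.2087]
side tall 301 [ 515.1969 -226.2171] [ 50.9019 181.7875] 69.1 z [0.0321 0.0367 0.0445] med [ 0.5399 -0.2313]
side tapem 2729 [607.7156 315.1398] [261.5322 120.7966] 18.9 z [0.0336 0.0603 0.0861] med [0.6506 0.2996]
```

The rows are not in the units I measure in: shifts go in shares of 0.5 m and turns go in shares of 180 degrees. I convert before sending: 0.31 m / 0.5 = 0.62, 0.28 m / 0.5 = 0.56, -37.6 degrees / 180 = -0.2089.

```bash
echo '[[1, 0.08, 0.066, 0, 0, 0, -0.0278], [1, 0.16, 0.132, 0, 0, 0, -0.0556], [1, 0.24, 0.2, 0, 0, 0, -0.0833], [1, 0.32, 0.26, 0, 0, 0, -0.1111], [1, 0.4, 0.328, 0, 0, 0, -0.1389], [1, 0.48, 0.394, 0, 0, 0, -0.1667], [1, 0.56, 0.46, 0, 0, 0, -0.1944], [1, 0.62, 0.508, 0, 0, 0, -0.2089]]' | python3 steer.py
echo '[[1, 0, 0.052, 0.04, 0, 0, 0], [1, 0, 0.052, 0.04, 0, 0, 0], [1, 0, 0.052, 0.04, 0, 0, 0]]' | python3 steer.py
python3 - <<'E'
from h import *
c,W=cap('wrist','w1.png'); np.save('wrist.npy',W)
s=monitor.sense();print(s['tcp_pos'],s['ee_rot'],c['world_from_camera'])
E
```

```text
time_s: 0.9
tcp_pos: [0.4093, 0.2559, 0.2225]
ee_rot: [[0.941, 0.339, -0.0], [0.339, -0.941, -0.0], [-0.0, -0.0, -1.0]]
wrist_force: [1.2, 1.3, -0.5]
gripper_width: 1.005
gripper_force: 0.0
time_s: 1.2
tcp_pos: [0.4177, 0.2328, 0.2023]
ee_rot: [[0.942, 0.335, -0.0], [0.335, -0.942, -0.001], [-0.001, 0.001, -1.0]]
wrist_force: [-0.2, -0.3, 0.7]
gripper_width: 1.005
gripper_force: 0.0
[0.4179 0.2337 0.2028] [[ 0.9419  0.3359  0.0006]
 [ 0.3359 -0.9419  0.0002]
 [ 0.0006  0.     -1.    ]] [[ 0.3348  0.91    0.2447  0.4837]
 [-0.9423  0.323   0.0882  0.2566]
 [ 0.0012 -0.2601  0.9656  0.3648]
 [ 0.      0.      0.      1.    ]]
```

View pics/w1.png

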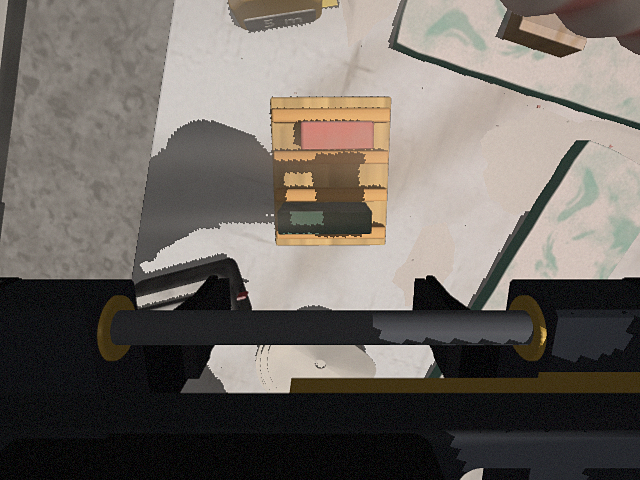

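The wrist view shows the rack squarely, with the green sample spanning columns 278–372 at row ~219 and the red one spanning 302–373 at row ~135. So green is the longer sample.

```bash
cat > m2.py <<'E'
from h import *
from m import rect
def box(W,x0,x1,y0,y1,z0,z1):
    x,y,z=W.T; return W[(x>x0)&(x<x1)&(y>y0)&(y<y1)&(z>z0)&(z<z1)]
def big(p,q=.0025):  # largest connected blob in xy
    o=p[:,:2].min(0);ij=((p[:,:2]-o)/q).astype(int);im=np.zeros(ij.max(0)+1,np.uint8);im[ij[:,0],ij[:,1]]=1
    im2=cv2.dilate(im,np.ones((3,3)));n,l,s,_=cv2.connectedComponentsWithStats(im2);k=1+s[1:,4].argmax();return p[l[ij[:,0],ij[:,1]]==k]
E
python3 - <<'E' | grep @
from m2 import *
w=np.load('wrist.npy').reshape(-1,3);t=np.load('top.npy').reshape(-1,3);s=np.load('side.npy').reshape(-1,3)
for n,W in (('w',w),('t',t),('s',s)):
  for nm,b in (('green',(.37,.47,.17,.29,.054,.068)),('red',(.45,.55,.17,.31,.054,.068)),('pad',(.2,.585,-.12,.06,.016,.026)),('hold',(.38,.78,-.36,-.13,.007,.06))):
    p=box(W,*b)
    if len(p)>20: rect(big(p,.004),'@'+n+' '+nm)
E
```

```text
@w green 2246 [423.6347 232.0152] [19.9398 79.5237] 19.8 z [0.0586 0.0603 0.0615] med [0.4241 0.2321]
@w red 1911 [493.9064 246.6364] [21.0459 59.3092] 19.6 z [0.0544 0.0561 0.0579] med [0.4935 0.2482]
@w pad 13035 [471.517   -8.6948] [ 99.9532 188.9585] 85.0 z [0.019  0.0205 0.0217] med [0.4967 0.0011]
@t green 202 [425.7195 230.4659] [20.4742 79.9898] 19.6 z [0.0548 0.0602 0.0656] med [0.4245 0.2311]
@t red 100 [495.8542 245.2769] [22.6274 58.9248] 20.6 z [0.0541 0.0571 0.0631] med [0.4952 0.2475]
@t pad 3506 [394.1021  -2.8999] [ 97.7267 347.5597] 85.0 z [0.0167 0.0206 0.0251] med [ 0.392  -0.0029]
@t hold 3009 [ 580.5493 -245.2315] [396.8354 228.5445] 0.4 z [0.0075 0.0137 0.0431] med [ 0.5266 -0.2288]
@s green 275 [425.0339 233.5316] [21.6101 81.3523] 19.0 z [0.0553 0.0598 0.0617] med [0.4249 0.2383]
@s red 174 [495.1721 248.0487] [22.2786 59.9896] 19.1 z [0.0543 0.0559 0.0579] med [0.4942 0.2529]
@s pad 2866 [394.3427  -1.7447] [106.9225 347.1703] 84.9 z [0.0177 0.0201 0.0222] med [0.3929 0.0042]
@s hold 1379 [ 515.7253 -225.0629] [ 92.9966 242.0679] 69.9 z [0.0084 0.0159 0.0381] med [ 0.517  -0.2134]
```

To row units: 0.125 m / 0.5 = 0.25, 0.11 m / 0.5 = 0.22.

```bash
echo '[[1, 0.011, 0.0076, 0.08, 0, 0, 0], [1, 0.011, 0.0076, 0.16, 0, 0, 0], [1, 0.011, 0.0076, 0.22, 0, 0, 0], [1, 0.011, 0.0076, 0.25, 0, 0, 0], [1, 0.011, 0.0076, 0.25, 0, 0, 0], [1, 0.011, 0.0076, 0.25, 0, 0, 0]]' | python3 steer.py
python3 - <<'E' | grep @
from m2 import *
from h import r, viewer, monitor
c,W=cap('wrist','w2.png');s=monitor.sense();p=big(box(W.reshape(-1,3),.37,.47,.17,.29,.054,.068));rect(p,'@');print('@',s['tcp_pos'],s['ee_rot'])
E
```

```text
time_s: 1.85
tcp_pos: [0.4245, 0.2332, 0.0783]
ee_rot: [[0.941, 0.338, 0.001], [0.338, -0.941, 0.001], [0.001, -0.0, -1.0]]
wrist_force: [0.1, -0.1, 0.4]
gripper_width: 0.995
gripper_force: 0.0
@ 5868 [423.3092 232.0971] [21.0626 79.7477] 19.8 z [0.0573 0.0602 0.0613] med [0.4244 0.2325]
@ [0.4248 0.2333 0.0788] [[ 0.9413  0.3375  0.0021]
```

To row units: 0.051 m / 0.5 = 0.102, 0.04 m / 0.5 = 0.08.

```bash
echo '[[1, -0.002, 0.0018, 0, 0, 0, 0], [1, -0.002, 0.0018, 0.02, 0, 0, 0], [1, -0.002, 0.0018, 0.04, 0, 0, 0], [1, -0.002, 0.0018, 0.06, 0, 0, 0], [1, -0.002, 0.0018, 0.08, 0, 0, 0], [1, -0.002, 0.0018, 0.102, 0, 0, 0], [1, -0.002, 0.0018, 0.102, 0, 0, 0]]' | python3 steer.py
echo '[[0.5, 0, 0, 0, 0, 0, 0], [0.5, 0, 0, 0, 0, 0, 0], [0.5, 0, 0, 0, 0, 0, 0], [0.5, 0, 0, 0, 0, 0, 0], [0.5, 0, 0, 0, 0, 0, 0]]' | python3 steer.py
```

```text
time_s: 2.6
tcp_pos: [0.424, 0.2308, 0.025]
ee_rot: [[0.942, 0.337, 0.0], [0.337, -0.942, -0.0], [0.0, 0.0, -1.0]]
wrist_force: [1.8, 1.2, -1.6]
gripper_width: 1.0
gripper_force: 0.9
time_s: 3.1
tcp_pos: [0.423, 0.2301, 0.0265]
ee_rot: [[0.942, 0.335, -0.001], [0.335, -0.942, -0.0], [-0.001, 0.0, -1.0]]
wrist_force: [0.2, 0.3, -2.6]
gripper_width: 0.917
gripper_force: 30.0
```

```bash
echo '[[0.5, 0, 0, -0.02, 0, 0, 0], [0.5, 0, 0, -0.06, 0, 0, 0], [0.5, 0, 0, -0.1, 0, 0, 0], [0.5, 0, 0, -0.16, 0, 0, 0], [0.5, 0, 0, -0.24, 0, 0, 0], [0.5, 0, 0, -0.3, 0, 0, 0], [0.5, 0, 0, -0.34, 0, 0, 0], [0.5, 0, 0, -0.34, 0, 0, 0]]' | python3 steer.py
python3 - <<'E' 
from h import *
c,W=cap('side','s2.png');cap('wrist','w3.png');s=monitor.sense();print(s['joints'],s['tcp_pos'])
E
```

```text
time_s: 3.9
tcp_pos: [0.4247, 0.2316, 0.2003]
ee_rot: [[0.942, 0.336, 0.006], [0.336, -0.942, 0.006], [0.007, -0.003, -1.0]]
wrist_force: [0.6, 0.3, -3.2]
gripper_width: 0.914
gripper_force: 30.0
[ 47.9165   9.3163 -21.3601  -0.0593 -59.3465  61.7047] [0.4227 0.23   0.1962]
```

View pics/s2.png

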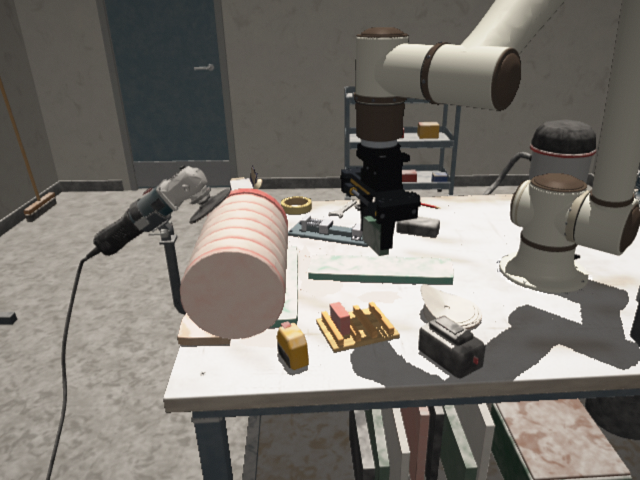

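The side view shows the green sample held level in the gripper at (378,232), while the red one still stands in the rack at (340,318). Next I move above the pad.

To row units: 0.235 m / 0.5 = 0.47, -0.056 m / 0.5 = -0.112, 24.6 degrees / 180 = 0.1367.

```bash
echo '[[0.5, -0.02, 0.08, -0.02, 0, 0, 0.0222], [0.5, -0.04, 0.16, -0.04, 0, 0, 0.0444], [0.5, -0.06, 0.24, -0.06, 0, 0, 0.0667], [0.5, -0.08, 0.32, -0.08, 0, 0, 0.0889], [0.5, -0.1, 0.4, -0.1, 0, 0, 0.1111], [0.5, -0.112, 0.47, -0.1, 0, 0, 0.1367], [0.5, -0.112, 0.47, -0.1, 0, 0, 0.1367], [0.5, -0.112, 0.47, -0.1, 0, 0, 0.1367]]' | python3 steer.py
echo '[[0.5, 0, 0, 0, 0, 0.0278, 0], [0.5, 0, 0, 0, 0, 0.0667, 0], [0.5, 0, 0, 0, 0, 0.1111, 0], [0.5, 0, 0, 0, 0, 0.1556, 0], [0.5, 0, 0, 0, 0, 0.2, 0], [0.5, 0, 0, 0, 0, 0.2333, 0], [0.5, 0, 0, 0, 0, 0.25, 0], [0.5, 0, 0, 0, 0, 0.25, 0]]' | python3 steer.py
python3 -c "
from h import *
print(monitor.sense()['joints'])"
```

```text
time_s: 4.8
tcp_pos: [0.4485, -0.0106, 0.2447]
ee_rot: [[0.996, -0.089, -0.004], [-0.089, -0.996, -0.001], [-0.004, 0.001, -1.0]]
wrist_force: [-0.2, 1.0, -2.8]
gripper_width: 0.918
gripper_force: 30.0
time_s: 5.6
tcp_pos: [0.4673, -0.0097, 0.284]
ee_rot: [[0.733, -0.082, 0.675], [-0.061, -0.997, -0.056], [0.677, -0.0, -0.736]]
wrist_force: [-28.1, 28.2, -58.5]
gripper_width: 0.917
gripper_force: 29.9
[  8.5676 -14.9769 -61.2945  78.624   -9.1259   1.661 ]
```

To row units: -30 degrees / 180 = -0.1667.

```bash
echo '[[0.5, 0, 0, 0, 0, -0.0333, 0], [0.5, 0, 0, 0, 0, -0.0667, 0], [0.5, 0, 0, 0, 0, -0.1, 0], [0.5, 0, 0, 0, 0, -0.1333, 0], [0.5, 0, 0, 0, 0, -0.1667, 0], [0.5, 0, 0, 0, 0, -0.1667, 0]]' | python3 steer.py
python3 -c "
from h import *
s=monitor.sense();print(s)"
```

```text
time_s: 6.2
tcp_pos: [0.466, -0.0077, 0.2834]
ee_rot: [[0.975, -0.077, 0.21], [-0.077, -0.997, -0.012], [0.21, -0.005, -0.978]]
wrist_force: [0.3, -1.3, -2.0]
gripper_width: 0.916
gripper_force: 30.0
{'time_s': 6.2, 'joints': array([ 22.7143,  -2.9118, -24.9126,   6.288 , -57.2029,  59.9164]), 'joint_velocities': array([ -33.8468,   44.2553,   86.7574,  -79.9647, -100.0041,   91.1409]), 'effort': array([  2.9932, -21.0558,  17.0235,   5.349 ,   1.7891,  -0.9264]), 'tcp_pos': array([ 0.466 , -0.0077,  0.2834]), 'ee_rot': array([[ 0.9746, -0.0773,  0.2101],
       [-0.0765, -0.997 , -0.0119],
       [ 0.2104, -0.0045, -0.9776]]), 'wrist_force': array([ 0.3337, -1.2842, -2.0098]), 'moment': array([-0.3449,  0.4314, -0.0611]), 'gripper_force': 30.001806020736694, 'gripper_width': 0.9162103768995514}
```

To row units: -14 degrees / 180 = -0.0778.

```bash
echo '[[0.5, 0, 0, 0, 0, -0.0167, 0], [0.5, 0, 0, 0, 0, -0.05, 0], [0.5, 0, 0, 0, 0, -0.0778, 0], [0.5, 0, 0, 0, 0, -0.0778, 0], [0.5, 0, 0, 0, 0, -0.0778, 0], [0.5, 0, 0, 0, 0, -0.0778, 0]]' | python3 steer.py
python3 -c "
from h import *
s=monitor.sense();print(s['joints'],s['joint_velocities'])"
```

```text
time_s: 6.8
tcp_pos: [0.4666, -0.0109, 0.2834]
ee_rot: [[0.996, -0.084, -0.025], [-0.084, -0.996, 0.003], [-0.025, -0.001, -1.0]]
wrist_force: [-0.6, -0.2, -3.0]
gripper_width: 0.915
gripper_force: 30.0
[ 18.2471   4.7379 -13.505   -0.6517 -73.0566  67.1373] [-0.1944 -0.9664  0.2364 -0.0295 -0.2265  0.0741]
```

To row units: 0.12 m / 0.5 = 0.24, 0.025 m / 0.5 = 0.05, -44 degrees / 180 = -0.2444.

```bash
echo '[[0.5, -0.04, 0, 0.02, 0, -0.0333, 0], [0.5, -0.08, 0, 0.05, 0, -0.0667, 0], [0.5, -0.12, -0.002, 0.08, 0, -0.1, 0], [0.5, -0.16, -0.002, 0.12, 0, -0.1389, 0], [0.5, -0.188, -0.004, 0.16, 0, -0.1778, 0], [0.5, -0.188, -0.004, 0.2, 0, -0.2111, 0], [0.5, -0.188, -0.004, 0.24, 0, -0.2444, 0], [0.5, -0.188, -0.004, 0.24, 0, -0.2444, 0]]' | python3 steer.py
echo '[[0.5, 0, 0, 0, 0, 0, 0], [0.5, 0, 0, 0, 0, 0, 0]]' | python3 steer.py
python3 - <<'E' 
from h import *
c,W=cap('side','s3.png');s=monitor.sense();print(s['joints'],s['tcp_pos'])
W=W.reshape(-1,3);C=c['pixels'].reshape(-1,3).astype(int)
p=W[(W[:,0]>.3)&(W[:,0]<.46)&(abs(W[:,1])<.06)&(W[:,2]>.08)&(W[:,2]<.25)&(C[:,1]>C[:,0]+5)]
print(len(p),p.min(0),p.max(0)); print(cv2.minAreaRect((p[:,[0,2]]*1000).astype(np.float32)))
E
```

```text
time_s: 7.6
tcp_pos: [0.3704, -0.0006, 0.1615]
ee_rot: [[0.692, -0.087, -0.716], [-0.061, -0.996, 0.061], [-0.719, 0.001, -0.695]]
wrist_force: [0.1, -0.1, -3.2]
gripper_width: 0.915
gripper_force: 30.0
time_s: 7.8
tcp_pos: [0.3717, -0.0008, 0.1682]
ee_rot: [[0.704, -0.084, -0.705], [-0.058, -0.996, 0.061], [-0.708, -0.002, -0.707]]
wrist_force: [0.3, 0.2, -2.3]
gripper_width: 0.918
gripper_force: 30.0
[ 13.4445  26.363  -10.4567 -13.0151 -96.5142  75.4671] [ 0.3717 -0.0007  0.1685]
260 [ 0.3539 -0.0497  0.1516] [0.4052 0.0518 0.2131]
((386.6369323730469, 180.50814819335938), (71.760009765625, 25.857406616210938), 44.55140686035156)
```

View pics/s3.png

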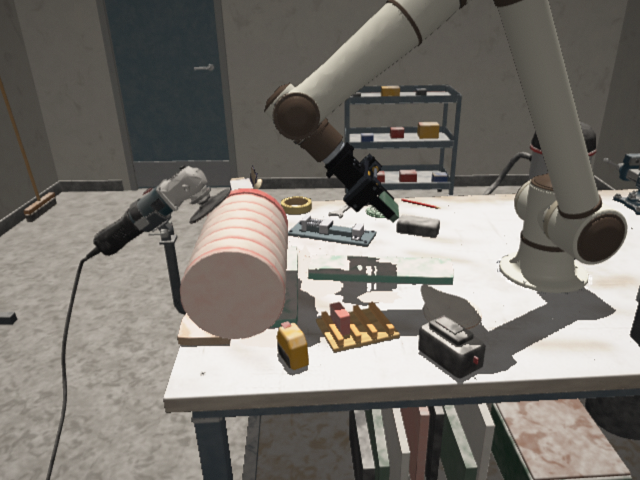

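The side view shows the green sample held at 45° at (390,205), above the pad. Lowering it now.

To row units: 0.087 m / 0.5 = 0.174, 0.085 m / 0.5 = 0.17.

```bash
echo '[[0.5, 0.03, 0, 0.03, 0, 0, 0], [0.5, 0.07, 0, 0.07, 0, 0, 0], [0.5, 0.11, 0, 0.11, 0, 0, 0], [0.5, 0.14, 0, 0.14, 0, 0, 0], [0.5, 0.16, 0, 0.16, 0, 0, 0], [0.5, 0.17, 0, 0.17, 0, 0, 0], [0.5, 0.174, 0, 0.174, 0, 0, 0], [0.5, 0.174, 0, 0.174, 0, 0, 0]]' | python3 steer.py
echo '[[0.5, 0, 0, 0, 0, 0, 0], [0.5, 0, 0, 0, 0, 0, 0], [0.5, 0, 0, 0, 0, 0, 0]]' | python3 steer.py
```

```text
time_s: 8.65
tcp_pos: [0.3709, -0.0005, 0.044]
ee_rot: [[0.701, -0.085, -0.708], [-0.058, -0.996, 0.062], [-0.711, -0.002, -0.703]]
wrist_force: [0.2, 0.7, -2.4]
gripper_width: 0.921
gripper_force: 30.0
time_s: 8.95
tcp_pos: [0.3707, -0.0005, 0.0437]
ee_rot: [[0.7, -0.085, -0.709], [-0.059, -0.996, 0.062], [-0.711, -0.002, -0.703]]
wrist_force: [-0.0, -0.1, -2.7]
gripper_width: 0.918
gripper_force: 30.0
```

To row units: 0.003 m / 0.5 = 0.006, 0.002 m / 0.5 = 0.004.

```bash
echo '[[0.5, 0.002, 0, 0.002, 0, 0, 0], [0.5, 0.004, 0, 0.004, 0, 0, 0], [0.5, 0.004, 0, 0.004, 0, 0, 0], [0.5, 0.006, 0, 0.006, 0, 0, 0], [0.5, 0.006, 0, 0.006, 0, 0, 0]]' | python3 steer.py
```

```text
time_s: 9.45
tcp_pos: [0.3705, -0.0006, 0.0393]
ee_rot: [[0.699, -0.085, -0.71], [-0.059, -0.996, 0.061], [-0.712, -0.001, -0.702]]
wrist_force: [0.2, 0.9, -1.1]
gripper_width: 0.918
gripper_force: 30.0
```

To row units: -0.2 m / 0.5 = -0.4, -0.18 m / 0.5 = -0.36.

```bash
echo '[[1, 0, 0, 0, 0, 0, 0], [1, 0, 0, 0, 0, 0, 0], [1, 0, 0, 0, 0, 0, 0], [1, 0, 0, 0, 0, 0, 0], [1, 0, 0, 0, 0, 0, 0]]' | python3 steer.py
echo '[[1, 0, 0, -0.02, 0, 0, 0], [1, 0, 0, -0.06, 0, 0, 0], [1, 0, 0, -0.12, 0, 0, 0], [1, 0, 0, -0.2, 0, 0, 0], [1, 0, 0, -0.3, 0, 0, 0], [1, 0, 0, -0.36, 0, 0, 0], [1, 0, 0, -0.4, 0, 0, 0]]' | python3 steer.py
python3 - <<'E' | grep @
from m2 import *
c,W=cap('wrist','w4.png')
p=big(box(W.reshape(-1,3),.28,.48,-.07,.07,.033,.05));rect(p,'@w')
c,W=cap('side','s4.png')
p=big(box(W.reshape(-1,3),.28,.48,-.07,.07,.033,.05));rect(p,'@s')
E
```

```text
time_s: 9.95
tcp_pos: [0.3703, -0.0006, 0.0392]
ee_rot: [[0.7, -0.085, -0.709], [-0.059, -0.996, 0.062], [-0.712, -0.002, -0.702]]
wrist_force: [-0.1, -0.2, 0.4]
gripper_width: 0.996
gripper_force: 0.0
time_s: 10.65
tcp_pos: [0.5146, -0.0134, 0.1818]
ee_rot: [[0.703, -0.085, -0.706], [-0.059, -0.996, 0.062], [-0.709, -0.002, -0.705]]
wrist_force: [0.8, -0.7, -0.2]
gripper_width: 1.001
gripper_force: 0.0
@w 3088 [392.6054  -2.8683] [80.146  52.5282] 84.6 z [0.0349 0.0399 0.0407] med [ 0.3996 -0.0036]
@s 365 [395.0221  -2.8143] [85.5996 48.8935] 84.5 z [0.0354 0.04   0.042 ] med [0.3953 0.0055]
```

View pics/w4.png

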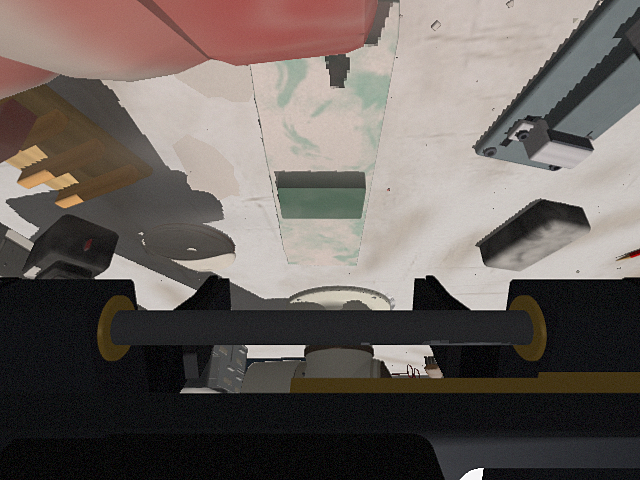

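The wrist view shows the green slab lying flat on the pad at (320,195), with the fingers clear. The holder's stop end is at (545,140). Now I bring the tool upright and turn it to regrasp by the long sides.

To row units: -0.1 m / 0.5 = -0.2, 0.0716 m / 0.5 = 0.1432, 45 degrees / 180 = 0.25.

```bash
echo '[[1, -0.04, 0, 0.02, 0, 0.0389, 0], [1, -0.08, 0, 0.05, 0, 0.0778, 0], [1, -0.12, 0, 0.08, 0, 0.1167, 0], [1, -0.16, 0, 0.11, 0, 0.1556, 0], [1, -0.2, 0, 0.14, 0, 0.2, 0], [1, -0.2, 0, 0.1432, 0, 0.25, 0], [1, -0.2, 0, 0.1432, 0, 0.25, 0]]' | python3 steer.py
echo '[[1, 0, 0, 0, 0, 0, 0.0444], [1, 0, 0, 0, 0, 0, 0.0889], [1, 0, 0, 0, 0, 0, 0.1333], [1, 0, 0, 0, 0, 0, 0.1778], [1, 0, 0, 0, 0, 0, 0.2222], [1, 0, 0, 0, 0, 0, 0.2667], [1, 0, 0, 0, 0, 0, 0.3111], [1, 0, 0, 0, 0, 0, 0.3556]]' | python3 steer.py
echo '[[1, 0, 0, 0, 0, 0, 0.0444], [1, 0, 0, 0, 0, 0, 0.0889], [1, 0, 0, 0, 0, 0, 0.1333], [1, 0, 0, 0, 0, 0, 0.15], [1, 0, 0, 0, 0, 0, 0.15], [1, 0, 0, 0, 0, 0, 0.15]]' | python3 steer.py
python3 - <<'E' | grep @
from m2 import *
s=monitor.sense();print('@',s['tcp_pos'],s['ee_rot'].tolist(),s['joints'])
c,W=cap('wrist','w5.png')
p=big(box(W.reshape(-1,3),.28,.48,-.07,.07,.036,.045));rect(p,'@w')
E
```

```text
time_s: 11.45
tcp_pos: [0.3851, -0.0041, 0.1996]
ee_rot: [[0.996, -0.083, -0.007], [-0.083, -0.997, 0.002], [-0.007, -0.002, -1.0]]
wrist_force: [-0.2, -0.6, 0.1]
gripper_width: 1.001
gripper_force: 0.0
time_s: 12.25
tcp_pos: [0.391, -0.0028, 0.1998]
ee_rot: [[0.355, -0.935, -0.009], [-0.935, -0.355, 0.002], [-0.005, 0.008, -1.0]]
wrist_force: [1.1, 0.2, 0.2]
gripper_width: 1.003
gripper_force: 0.0
time_s: 12.85
tcp_pos: [0.3913, -0.0027, 0.2001]
ee_rot: [[-0.102, -0.995, -0.008], [-0.995, 0.102, 0.002], [-0.001, 0.008, -1.0]]
wrist_force: [0.6, -0.0, -1.0]
gripper_width: 0.999
gripper_force: 0.0
@ [ 0.3913 -0.0027  0.2001] [[-0.10157840837202554, -0.99479262695064, -0.008334045671276671], [-0.9948269919322194, 0.10156602457602486, 0.0018970437301926528], [-0.0010407092283320047, 0.008483632268507006, -0.9999634717867621]] [ 23.4564  -0.0521 -31.2021  -0.3372 -59.2453 -29.1128]
@w 4857 [391.9002  -2.6872] [80.5472 49.6395] 85.1 z [0.0392 0.0404 0.0415] med [ 0.3915 -0.005 ]
```

To row units: 0.172 m / 0.5 = 0.344, -0.0023 m / 0.5 = -0.0046, 0.48 degrees / 180 = 0.0027.

```bash
echo '[[1, 0, -0.0046, 0.06, 0.0027, 0, -0.0033], [1, 0, -0.0046, 0.14, 0.0027, 0, -0.0033], [1, 0, -0.0046, 0.22, 0.0027, 0, -0.0033], [1, 0, -0.0046, 0.28, 0.0027, 0, -0.0033], [1, 0, -0.0046, 0.31, 0.0027, 0, -0.0033], [1, 0, -0.0046, 0.336, 0.0027, 0, -0.0033], [1, 0, -0.0046, 0.344, 0.0027, 0, -0.0033], [1, 0, -0.0046, 0.344, 0.0027, 0, -0.0033]]' | python3 steer.py
echo '[[1, 0, 0, 0, 0, 0, 0], [1, 0, 0, 0, 0, 0, 0]]' | python3 steer.py
```

```text
time_s: 13.7
tcp_pos: [0.3925, -0.0026, 0.0281]
ee_rot: [[-0.092, -0.996, 0.0], [-0.996, 0.092, 0.001], [-0.001, -0.0, -1.0]]
wrist_force: [0.5, 0.4, 0.1]
gripper_width: 1.001
gripper_force: 0.0
time_s: 13.9
tcp_pos: [0.3932, -0.0022, 0.0292]
ee_rot: [[-0.092, -0.996, 0.003], [-0.996, 0.092, 0.002], [-0.002, -0.003, -1.0]]
wrist_force: [0.4, -0.4, 0.1]
gripper_width: 1.001
gripper_force: 0.0
```

To row units: 0.006 m / 0.5 = 0.012, 0.003 m / 0.5 = 0.006.

```bash
echo '[[1, 0, 0, 0.006, 0, 0, 0], [1, 0, 0.002, 0.012, 0, 0, 0], [1, 0, 0.002, 0.012, 0, 0, 0]]' | python3 steer.py
echo '[[0.4, 0, 0, 0, 0, 0, 0], [0.4, 0, 0, 0, 0, 0, 0], [0.4, 0, 0, 0, 0, 0, 0], [0.4, 0, 0, 0, 0, 0, 0], [0.4, 0, 0, 0, 0, 0, 0], [0.4, 0, 0, 0, 0, 0, 0]]' | python3 steer.py
echo '[[0.4, 0, 0, -0.04, 0, 0, 0], [0.4, 0, 0, -0.12, 0, 0, 0], [0.4, 0, 0, -0.2, 0, 0, 0], [0.4, 0, 0, -0.28, 0, 0, 0], [0.4, 0, 0, -0.34, 0, 0, 0], [0.4, 0, 0, -0.36, 0, 0, 0], [0.4, 0, 0, -0.36, 0, 0, 0]]' | python3 steer.py
```

```text
time_s: 14.2
tcp_pos: [0.3912, -0.0025, 0.0222]
ee_rot: [[-0.092, -0.996, 0.001], [-0.996, 0.092, 0.001], [-0.001, -0.001, -1.0]]
wrist_force: [0.5, 0.1, 0.1]
gripper_width: 1.001
gripper_force: 0.0
time_s: 14.8
tcp_pos: [0.3918, -0.0023, 0.0225]
ee_rot: [[-0.092, -0.996, 0.002], [-0.996, 0.092, 0.002], [-0.002, -0.002, -1.0]]
wrist_force: [0.2, -0.5, 0.6]
gripper_width: 0.572
gripper_force: 30.0
time_s: 15.5
tcp_pos: [0.3913, -0.0024, 0.2026]
ee_rot: [[-0.093, -0.996, 0.003], [-0.996, 0.093, 0.003], [-0.003, -0.002, -1.0]]
wrist_force: [-0.3, -0.4, -2.6]
gripper_width: 0.571
gripper_force: 30.0
```

The rows are not in the units I measure in: shifts go in shares of 0.5 m and turns go in shares of 180 degrees. I convert before sending: 0.186 m / 0.5 = 0.372, -0.05 m / 0.5 = -0.1, -64 degrees / 180 = -0.3556.

```bash
echo '[[0.4, 0.04, -0.01, -0.02, 0, 0, -0.0444], [0.4, 0.09, -0.02, -0.04, 0, 0, -0.0889], [0.4, 0.14, -0.036, -0.06, 0, 0, -0.1333], [0.4, 0.2, -0.05, -0.08, 0, 0, -0.1778], [0.4, 0.26, -0.066, -0.1, 0, 0, -0.2222], [0.4, 0.32, -0.08, -0.1, 0, 0, -0.2667], [0.4, 0.372, -0.095, -0.1, 0, 0, -0.3111], [0.4, 0.372, -0.095, -0.1, 0, 0, -0.3556]]' | python3 steer.py
echo '[[0.4, 0, 0, 0, 0, 0, -0.0333], [0.4, 0, 0, 0, 0, 0, -0.0622], [0.4, 0, 0, 0, 0, 0, -0.0622], [0.4, 0, 0, 0, 0, 0, -0.0622]]' | python3 steer.py
python3 - <<'E' 
from h import *
s=monitor.sense();print('@',s['tcp_pos'],s['ee_rot'].tolist(),s['joints'])
c,W=cap('wrist','w6.png');np.save('w6.npy',W)
E
```

```text
time_s: 16.3
tcp_pos: [0.4205, -0.1942, 0.2485]
ee_rot: [[0.855, -0.518, -0.005], [-0.518, -0.855, 0.002], [-0.006, 0.001, -1.0]]
wrist_force: [-0.8, 1.2, -2.5]
gripper_width: 0.573
gripper_force: 30.0
time_s: 16.7
tcp_pos: [0.4206, -0.192, 0.25]
ee_rot: [[0.938, -0.346, -0.003], [-0.346, -0.938, 0.002], [-0.004, -0.001, -1.0]]
wrist_force: [0.4, -0.9, -3.0]
gripper_width: 0.57
gripper_force: 30.0
@ [ 0.4206 -0.192   0.25  ] [[0.9383892783632142, -0.34556741257995777, -0.002953915327091585], [-0.34556151778483046, -0.9383932017026106, 0.0023316141550646613], [-0.0035776639320483695, -0.0011672022605549426, -0.9999929189547655]] [ -4.4022   4.8448 -18.4265  -0.1307 -66.9077  74.2373]
```

View pics/w6.png

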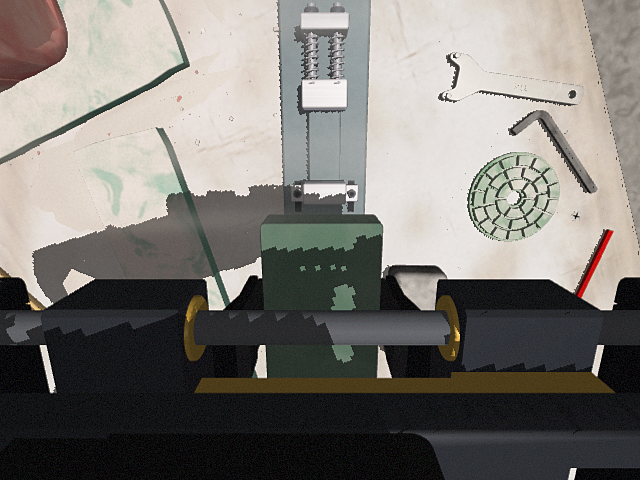

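The wrist view shows the held green slab at the bottom centre, with the stop jaw (326,188), sprung jaw (324,95) and bracket (325,22) in line ahead of it.

```bash
python3 - <<'E' | grep @
from m2 import *
W=np.load('w6.npy').reshape(-1,3)
p=box(W,.43,.68,-.34,-.12,.006,.06)
# plate edges -> yaw
for a in (-20.7,-20.4,-20.1,-19.8,-19.5):
    t=np.radians(a);u=np.array([np.cos(t),np.sin(t)]);v=np.array([-u[1],u[0]])
    q=(p[:,:2]-[.4875,-.2147]);X=q@u*1000;Y=q@v*1000;Z=p[:,2]*1000
    m=(Z<13)&(Z>7)
    e=[]
    for x in range(40,160,10):
        k=m&(abs(X-x)<5)
        if k.sum()>20: e.append((x,np.percentile(Y[k],1),np.percentile(Y[k],99)))
    e=np.array(e)
    print('@',a,np.polyfit(e[:,0],e[:,1],1),np.polyfit(e[:,0],e[:,2],1))
    if a==-20.1:
        print('@e',e.round(1).tolist())
        m=(Z>33.5)&(Z<41)
        h,_=np.histogram(X[m],np.arange(-70,130,2));print('@h',[(int(-70+2*i),int(n)) for i,n in enumerate(h) if n])
        for lo,hi in ((-70,-20),(20,60),(90,130)):
            k=m&(X>lo)&(X<hi)
            if k.any():print('@',lo,np.percentile(X[k],[1,2,98,99]),np.percentile(Y[k],[1,99]),np.median(Z[k]),k.sum())
        k=(Z>42)&(X>90);print('@brk',np.percentile(X[k],[1,99]),np.percentile(Y[k],[1,99]))
        k=(X>-20)&(X<25)&(abs(Y)<12);print('@bed',np.percentile(Z[k],[10,50,90]))
E
```

```text
@ -20.7 [  0.0112 -48.9765] [ 0.0125 39.4346]
@ -20.4 [  0.0061 -48.9979] [ 0.0071 39.4538]
@ -20.1 [  0.001 -49.011] [ 0.0021 39.4415]
@e [[40.0, -49.0, 39.5], [50.0, -48.7, 39.3], [60.0, -49.4, 40.1], [70.0, -49.1, 39.6], [80.0, -48.7, 39.2], [90.0, -48.6, 40.0], [100.0, -49.2, 39.7], [110.0, -48.9, 39.3], [120.0, -48.5, 40.0], [130.0, -49.2, 39.6]]
@h [(-62, 19), (-60, 42), (-58, 54), (-56, 64), (-54, 75), (-52, 85), (-50, 86), (-48, 86), (-46, 86), (-44, 85), (-42, 84), (-40, 78), (28, 17), (30, 81), (32, 120), (34, 105), (36, 90), (38, 91), (40, 109), (42, 118), (44, 94), (46, 93), (48, 115), (50, 112), (52, 96), (54, 99), (56, 83), (58, 56), (60, 34), (62, 33), (64, 58), (66, 33), (68, 38), (70, 55), (72, 33), (74, 49), (76, 41), (78, 35), (80, 57), (82, 34), (84, 37), (86, 57), (88, 34), (90, 35), (92, 59), (94, 32), (96, 120), (98, 14), (112, 13), (114, 63), (116, 64), (118, 23), (120, 32)]
@ -70 [-60.8895 -60.1161 -38.4874 -38.4519] [-25.9288  16.924 ] 37.13556685290526 844
@ 20 [29.7121 30.3222 58.8935 59.4819] [-26.4202  16.4275] 37.193815654821435 1479
@ 90 [ 90.2512  90.7264 121.2273 121.5226] [-23.7212  14.6946] 36.24830659275757 455
@brk [ 97.641  111.2194] [-25.9265  16.8518]
@bed [23.3297 24.386  25.349 ]
@ -19.8 [ -0.0041 -49.0178] [-0.0028 39.4283]
@ -19.5 [ -0.0089 -49.069 ] [-0.0081 39.4327]
```

```bash
python3 - <<'E' | grep @
from m2 import *
W=np.load('w6.npy').reshape(-1,3)
R=np.array([[.93839,-.34557,-.00295],[-.34556,-.93839,.00233],[-.00358,-.00117,-.99999]])
q=(W-[.4206,-.192,.25])@R*1000
k=(abs(q[:,0])<60)&(abs(q[:,1])<35)&(q[:,2]<-5)&(q[:,2]>-30)&(q[:,0]>12)
p=q[k];print('@',len(p),np.percentile(p[:,0],[1,50,98,99.5]),np.percentile(p[:,1],[1,99]),np.percentile(p[:,2],[2,50,98]))
t=p[p[:,2]<-13];print('@slope',np.linalg.lstsq(np.c_[t[:,:2],np.ones(len(t))],t[:,2],rcond=None)[0])
E
```

```text
@ 8330 [12.3209 27.3385 39.3263 39.4429] [-23.9507  24.684 ] [-19.1084 -17.8471  -8.4264]
@slope [  0.0159  -0.001  -18.2379]
```

To row units: 0.16 m / 0.5 = 0.32, 0.0566 m / 0.5 = 0.1132, -11.5 degrees / 180 = -0.0639.

```bash
echo '[[0.4, 0.02, 0.002, 0.04, 0, -0.0111, 0.0011], [0.4, 0.05, 0.004, 0.08, 0, -0.0278, 0.0011], [0.4, 0.08, 0.006, 0.14, 0, -0.0444, 0.0011], [0.4, 0.1132, 0.006, 0.2, 0, -0.0639, 0.0011], [0.4, 0.1132, 0.006, 0.26, 0, -0.0639, 0.0011], [0.4, 0.1132, 0.006, 0.3, 0, -0.0639, 0.0011], [0.4, 0.1132, 0.006, 0.32, 0, -0.0639, 0.0011], [0.4, 0.1132, 0.006, 0.32, 0, -0.0639, 0.0011]]' | python3 steer.py
echo '[[0.4, 0, 0, 0, 0, 0, 0], [0.4, 0, 0, 0, 0, 0, 0]]' | python3 steer.py
cat > f.py <<'E'
from h import *
# holder-frame pose of TCP: X along u, Y, Z (mm), pitch, yaw
s=monitor.sense();t=np.radians(-20.0);u=np.array([np.cos(t),np.sin(t)]);v=np.array([-u[1],u[0]])
q=(s['tcp_pos'][:2]-[.4875,-.2147])*1000;R=s['ee_rot']
print('X %.1f Y %.1f Z %.1f'%(q@u,q@v,s['tcp_pos'][2]*1000),'pitch %.2f'%np.degrees(np.arcsin(-R[2,0])),'yaw %.2f'%np.degrees(np.arctan2(R[1,0],R[0,0])),'roll %.2f'%np.degrees(R[2,1]),'F',np.r_[s['wrist_force'][:2]@u,s['wrist_force'][:2]@v,s['wrist_force'][2]])
E
python3 f.py
```

```text
time_s: 17.55
tcp_pos: [0.473, -0.2141, 0.0908]
ee_rot: [[0.919, -0.347, -0.189], [-0.34, -0.938, 0.071], [-0.202, -0.001, -0.979]]
wrist_force: [-1.3, -0.0, -2.9]
gripper_width: 0.569
gripper_force: 30.0
time_s: 17.75
tcp_pos: [0.4749, -0.2145, 0.0938]
ee_rot: [[0.92, -0.347, -0.183], [-0.34, -0.938, 0.069], [-0.195, -0.002, -0.981]]
wrist_force: [0.1, 0.2, -3.6]
gripper_width: 0.57
gripper_force: 30.0
X -11.9 Y -4.1 Z 93.8 pitch 11.26 yaw -20.26 roll -0.10 F [ 0.0346  0.266  -3.6332]
```

To row units: 0.056 m / 0.5 = 0.112, 0.054 m / 0.5 = 0.108, -0.26 degrees / 180 = -0.0014.

```bash
echo '[[0.4, 0.002, 0, 0.02, 0, 0, -0.0014], [0.4, 0.008, 0, 0.05, 0, 0, -0.0014], [0.4, 0.013, 0, 0.08, 0, 0, -0.0014], [0.4, 0.016, 0, 0.1, 0, 0, -0.0014], [0.4, 0.017, 0, 0.108, 0, 0, -0.0014], [0.4, 0.0178, 0, 0.112, 0, 0, -0.0014], [0.4, 0.0178, 0, 0.112, 0, 0, -0.0014], [0.4, 0.0178, 0, 0.112, 0, 0, -0.0014]]' | python3 steer.py
python3 f.py
```

```text
time_s: 18.55
tcp_pos: [0.4721, -0.2135, 0.0362]
ee_rot: [[0.921, -0.342, -0.184], [-0.335, -0.94, 0.07], [-0.197, -0.002, -0.98]]
wrist_force: [0.1, 0.3, -3.0]
gripper_width: 0.571
gripper_force: 30.0
X -14.9 Y -4.2 Z 36.2 pitch 11.37 yaw -20.00 roll -0.14 F [-0.0264  0.3227 -3.0117]
```

To row units: 0.01 m / 0.5 = 0.02, 0.008 m / 0.5 = 0.016.

```bash
echo '[[0.4, 0.004, 0, -0.001, 0, 0, 0], [0.4, 0.008, 0, -0.002, 0, 0, 0], [0.4, 0.012, 0, -0.003, 0, 0, 0], [0.4, 0.016, 0, -0.004, 0, 0, 0], [0.4, 0.02, 0, -0.005, 0, 0, 0], [0.4, 0.02, 0, -0.005, 0, 0, 0]]' | python3 steer.py
python3 f.py
```

```text
time_s: 19.15
tcp_pos: [0.4804, -0.2167, 0.036]
ee_rot: [[0.92, -0.343, -0.188], [-0.335, -0.939, 0.071], [-0.201, -0.002, -0.98]]
wrist_force: [-4.5, 3.0, 0.6]
gripper_width: 0.575
gripper_force: 30.0
X -6.0 Y -4.3 Z 36.0 pitch 11.59 yaw -20.02 roll -0.13 F [-5.2371  1.3103  0.5689]
```

To row units: 0.012 m / 0.5 = 0.024, -0.0025 m / 0.5 = -0.005.

```bash
echo '[[0.4, 0.004, 0, -0.001, 0, 0, 0], [0.4, 0.008, 0, -0.002, 0, 0, 0], [0.4, 0.012, 0, -0.003, 0, 0, 0], [0.4, 0.016, 0, -0.004, 0, 0, 0], [0.4, 0.02, 0, -0.005, 0, 0, 0], [0.4, 0.024, 0, -0.006, 0, 0, 0], [0.4, 0.024, 0, -0.006, 0, 0, 0]]' | python3 steer.py
python3 f.py
python3 - <<'E' | grep @
from m2 import *
s=monitor.sense()
c,W=cap('wrist','w7.png');R=s['ee_rot']
q=(W.reshape(-1,3)-s['tcp_pos'])@R*1000
k=(abs(q[:,0])<60)&(abs(q[:,1])<30)&(q[:,2]<-5)&(q[:,2]>-35)&(q[:,0]>12)
t=q[k&(abs(q[:,1])<20)&(q[:,0]<36)];print('@slope',len(t),np.linalg.lstsq(np.c_[t[:,:2],np.ones(len(t))],t[:,2],rcond=None)[0])
E
```

```text
time_s: 19.85
tcp_pos: [0.4895, -0.22, 0.0362]
ee_rot: [[0.919, -0.343, -0.193], [-0.335, -0.939, 0.073], [-0.207, -0.002, -0.978]]
wrist_force: [-8.2, 6.0, 3.2]
gripper_width: 0.569
gripper_force: 30.0
X 3.7 Y -4.3 Z 36.2 pitch 11.93 yaw -20.05 roll -0.12 F [-9.7056  2.7997  3.2415]
@slope 5342 [ -0.0075  -0.002  -17.5401]
```

View pics/w7.png

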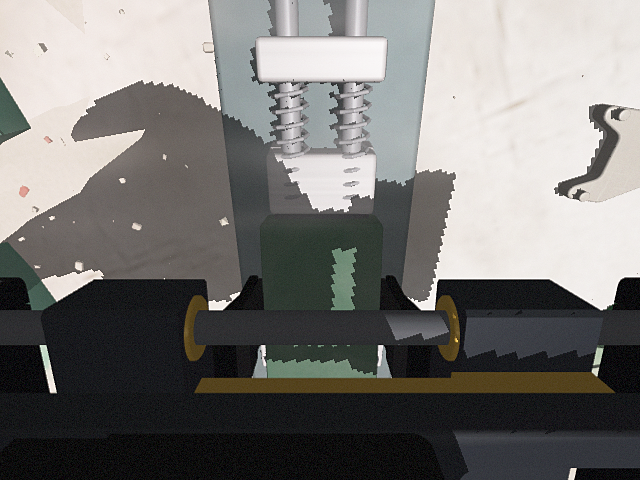

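The view shows the sprung jaw pushed back against the slab's far end at (320,215), with the springs at (320,120) compressed. I push 2 mm more, then flatten the slab in steps.

To row units: 0.0045 m / 0.5 = 0.009, 0.002 m / 0.5 = 0.004, 7 degrees / 180 = 0.0389.

```bash
echo '[[0.4, 0.003, 0, -0.0008, 0, 0, 0], [0.4, 0.005, 0, -0.0012, 0, 0, 0], [0.4, 0.006, 0, 0.002, 0, 0.0111, 0], [0.4, 0.007, 0, 0.004, 0, 0.0222, 0], [0.4, 0.008, 0, 0.006, 0, 0.0333, 0], [0.4, 0.009, 0, 0.008, 0, 0.0389, 0], [0.4, 0.009, 0, 0.008, 0, 0.0389, 0]]' | python3 steer.py
python3 f.py
```

```text
time_s: 20.6
tcp_pos: [0.4915, -0.2208, 0.0311]
ee_rot: [[0.936, -0.343, -0.081], [-0.342, -0.939, 0.032], [-0.087, -0.002, -0.996]]
wrist_force: [-8.0, 5.8, 2.1]
gripper_width: 0.571
gripper_force: 30.0
X 5.9 Y -4.4 Z 31.1 pitch 4.99 yaw -20.07 roll -0.11 F [-9.4793  2.6986  2.0738]
```

To row units: 0.0025 m / 0.5 = 0.005, 0.0022 m / 0.5 = 0.0044, 4.7 degrees / 180 = 0.0261.

```bash
echo '[[0.4, 0.0006, 0, 0.0014, 0, 0.0083, 0], [0.4, 0.0012, 0, 0.0028, 0, 0.0167, 0], [0.4, 0.002, 0, 0.0044, 0, 0.0261, 0], [0.4, 0.002, 0, 0.005, 0, 0.0261, 0], [0.4, 0.002, 0, 0.005, 0, 0.0261, 0]]' | python3 steer.py
python3 f.py
```

```text
time_s: 21.1
tcp_pos: [0.4918, -0.2212, 0.0277]
ee_rot: [[0.939, -0.344, -0.006], [-0.344, -0.939, 0.004], [-0.007, -0.002, -1.0]]
wrist_force: [-8.4, 6.2, -0.3]
gripper_width: 0.575
gripper_force: 30.0
X 6.2 Y -4.6 Z 27.7 pitch 0.38 yaw -20.12 roll -0.09 F [-10.0102   2.9022  -0.2685]
```

To row units: -0.004 m / 0.5 = -0.008, -0.003 m / 0.5 = -0.006.

```bash
echo '[[0.4, -0.002, 0, 0.0006, 0, 0, 0], [0.4, -0.004, 0, 0.0012, 0, 0, 0], [0.4, -0.006, 0, 0.0018, 0, 0, 0], [0.4, -0.008, 0, 0.0024, 0, 0, 0], [0.4, -0.008, 0, 0.0028, 0, 0, 0]]' | python3 steer.py
python3 f.py
echo '[[0.4, -0.001, 0, 0.0008, 0, 0, 0], [0.4, -0.002, 0, 0.0016, 0, 0, 0], [0.4, -0.002, 0, 0.0024, 0, 0, 0], [0.4, -0.002, 0, 0.0024, 0, 0, 0]]' | python3 steer.py
python3 f.py
```

```text
time_s: 21.6
tcp_pos: [0.489, -0.2204, 0.0267]
ee_rot: [[0.939, -0.344, -0.004], [-0.344, -0.939, 0.003], [-0.005, -0.001, -1.0]]
wrist_force: [-7.6, 4.0, 1.1]
gripper_width: 0.568
gripper_force: 30.0
X 3.4 Y -4.9 Z 26.7 pitch 0.26 yaw -20.12 roll -0.08 F [-8.4724  1.1441  1.1438]
time_s: 22.0
tcp_pos: [0.489, -0.2204, 0.0265]
ee_rot: [[0.939, -0.344, -0.002], [-0.344, -0.939, 0.002], [-0.003, -0.001, -1.0]]
wrist_force: [-8.4, 3.4, 6.0]
gripper_width: 0.571
gripper_force: 30.0
X 3.3 Y -4.9 Z 26.5 pitch 0.16 yaw -20.10 roll -0.07 F [-9.0587  0.3718  6.0418]
```

To row units: -0.0006 m / 0.5 = -0.0012.

```bash
echo '[[0.4, 0, 0, -0.0012, 0, 0, 0], [0.4, 0, 0, -0.0012, 0, 0, 0], [0.4, 0, 0, -0.0012, 0, 0, 0], [0.4, 0, 0, -0.0012, 0, 0, 0]]' | python3 steer.py
python3 f.py
echo '[[0.4, -0.002, 0, 0, 0, 0, 0], [0.4, -0.004, 0, 0, 0, 0, 0], [0.4, -0.004, 0, 0, 0, 0, 0], [0.4, -0.004, 0, 0, 0, 0, 0]]' | python3 steer.py
python3 f.py
```

```text
time_s: 22.4
tcp_pos: [0.4886, -0.2203, 0.0266]
ee_rot: [[0.939, -0.344, -0.003], [-0.344, -0.939, 0.002], [-0.004, -0.001, -1.0]]
wrist_force: [-8.5, 4.5, 1.6]
gripper_width: 0.575
gripper_force: 30.0
X 2.9 Y -4.9 Z 26.6 pitch 0.20 yaw -20.11 roll -0.08 F [-9.5336  1.303   1.5783]
time_s: 22.8
tcp_pos: [0.4881, -0.2201, 0.0266]
ee_rot: [[0.939, -0.344, -0.0], [-0.344, -0.939, 0.002], [-0.001, -0.001, -1.0]]
wrist_force: [-5.7, 1.9, -0.3]
gripper_width: 0.57
gripper_force: 30.0
X 2.4 Y -4.9 Z 26.6 pitch 0.03 yaw -20.10 roll -0.09 F [-5.948  -0.1861 -0.336 ]
```

To row units: 0.0018 m / 0.5 = 0.0036, 0.0016 m / 0.5 = 0.0032.

```bash
echo '[[0.4, -0.002, 0, 0.0016, 0, 0, 0], [0.4, -0.002, 0, 0.0032, 0, 0, 0], [0.4, -0.002, 0, 0.0036, 0, 0, 0], [0.4, -0.002, 0, 0.0036, 0, 0, 0]]' | python3 steer.py
python3 f.py
echo '[[1, 0, 0, 0, 0, 0, 0], [1, 0, 0, 0, 0, 0, 0], [1, 0, 0, 0, 0, 0, 0], [1, 0, 0, 0, 0, 0, 0], [1, 0, 0, 0, 0, 0, 0]]' | python3 steer.py
echo '[[1, 0, 0, -0.02, 0, 0, 0], [1, 0, 0, -0.06, 0, 0, 0], [1, 0, 0, -0.12, 0, 0, 0], [1, -0.06, 0, -0.2, 0, 0, 0], [1, -0.12, 0, -0.28, 0, 0, 0], [1, -0.16, 0, -0.36, 0, 0, 0], [1, -0.16, 0, -0.4, 0, 0, 0], [1, -0.16, 0, -0.4, 0, 0, 0]]' | python3 steer.py
python3 - <<'E' | grep @
from m2 import *
c,W=cap('wrist','w8.png');W=W.reshape(-1,3)
t=np.radians(-20);u=np.array([np.cos(t),np.sin(t)]);v=np.array([-u[1],u[0]])
q=np.c_[(W[:,:2]-[.4875,-.2147])@u,(W[:,:2]-[.4875,-.2147])@v,W[:,2]]*1000
p=q[(abs(q[:,0])<70)&(abs(q[:,1]+4.6)<35)&(q[:,2]>40)&(q[:,2]<60)]
b=cv2.minAreaRect(p[:,:2].astype(np.float32));print('@',b)
p=p[(abs(p[:,0]-2)<36)&(abs(p[:,1]+4.6)<21)];print('@ plane',len(p),np.linalg.lstsq(np.c_[p[:,:2],np.ones(len(p))],p[:,2],rcond=None)[0])
k=q[(q[:,0]>43)&(q[:,0]<80)&(abs(q[:,1]+4.6)<18)&(q[:,2]>34)&(q[:,2]<40)];print('@jaw',np.percentile(k[:,0],[1,2,5]))
E
```

```text
time_s: 23.2
tcp_pos: [0.4881, -0.2201, 0.0265]
ee_rot: [[0.939, -0.343, 0.002], [-0.343, -0.939, 0.001], [0.002, -0.001, -1.0]]
wrist_force: [-7.4, 1.6, 9.0]
gripper_width: 0.569
gripper_force: 30.0
X 2.4 Y -4.9 Z 26.5 pitch -0.09 yaw -20.06 roll -0.07 F [-7.4454 -1.0455  8.9729]
time_s: 23.7
tcp_pos: [0.49, -0.22, 0.0254]
ee_rot: [[0.94, -0.342, 0.006], [-0.342, -0.94, 0.001], [0.005, -0.002, -1.0]]
wrist_force: [0.6, -0.7, 0.6]
gripper_width: 0.936
gripper_force: 0.0
time_s: 24.5
tcp_pos: [0.415, -0.193, 0.2298]
ee_rot: [[0.94, -0.342, 0.015], [-0.342, -0.94, -0.001], [0.014, -0.004, -1.0]]
wrist_force: [0.7, 1.2, -0.7]
gripper_width: 0.997
gripper_force: 0.0
@ ((1.8768424987792969, -5.411550521850586), (78.55548858642578, 50.0489501953125), 0.023435719311237335)
@ plane 3755 [ 0.0017  0.0006 44.4478]
@jaw [43.6833 43.7998 44.7056]
```

View pics/w8.png

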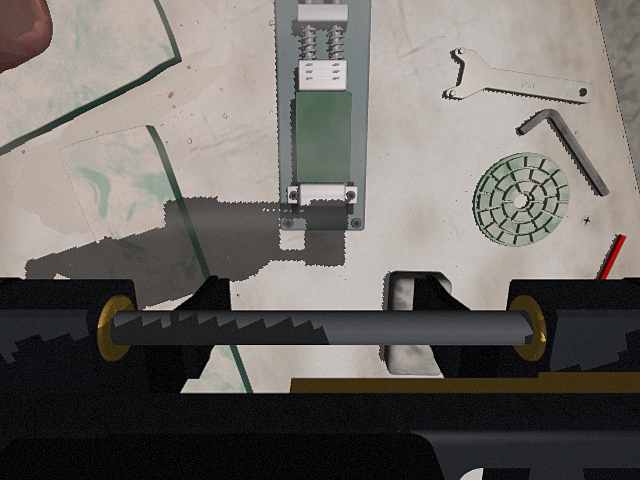

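The slab lies flat and square between the stop jaw (322,193) and the sprung jaw (324,75). Its top is 20 mm above the bed as measured. The gripper is clear, so I hand the job in.

```bash
python3 -c "
from station import r, viewer, monitor
print(r.finish_job())"
```

```text
the job is handed in; nothing more can be done
None
```

The long sample was laid flat and released on the free foam strip, then loaded into the holder. It measured flat on the bed and clamped between the jaws before I handed the job in at about 24.5 s; no verdict was returned. Early in the job one tilt ran two joints to their range limits (readings up to 0.03° past) with a brief wrist force of about 71 N, and I backed off.

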